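Slide the pendant under the bench press and hold the press down

ROBOT

A 6-joint arm with a two-finger parallel gripper is mounted at the origin on the work surface. World frame = base frame: x ahead of the robot, y to its left, z up, the work surface at z = 0. Lengths are in m, angles in rad, forces in N, time in s.
With the tool pointing down it reaches from about 0.35 to 0.85 m from the base axis. Payload 8.1 kg.
Tool frame: the origin (TCP) lies midway between the tips of the shut fingers; the grasp point (between the pads) lies 19 mm behind it (arm.tcp_to_grasp is the distance from the TCP to the grasp point, in m); z points along the fingers, y is the line along which they close (so a half turn about z gives the same grasp; the last joint's range is limited). The gripper opens to 85 mm and grips with 20 to 120 N. Pads are 22 mm wide; open, the fingers measure 114 mm over their backs; the gripper's body (76 mm by 85 mm) begins 54 mm behind the grasp point. The pads swing forward as they close: fully open they stand 13 mm farther back than shut.
Start: joints at [1.249, 0.13, 1.488, -0, 1.523, -0.085], TCP at [0.141, 0.583, 0.231] pointing down, gripper open.
Joint ranges: [-2.96, 2.96], [-0.89, 2.26], [0.02, 2.5], [-1.34, 4.48], [0, 2.73], [-2.66, 2.66]. Speed limits (rad/s): [2.39, 2.39, 2.79, 3.14, 3.14, 3.14].

INTERFACE

Orientations are given as a rotation vector (axis times angle).
In Python, from bench import arm gives the robot as it stands.
- The arm moves only by the shell command python3 -m inch 'ROWS' [FORCE]. ROWS is JSON, a list that holds one entry, the list of rows, each a list of 7 numbers: the shift along the tool's x, y, z in mm, then the turn, a rotation vector about the tool's x, y, z in rad, then the gripper command: -1 is fully open, 1 is shut, values between are in proportion. In form: [[[tx, ty, tz, rx, ry, rz, grip], ...]]. A call has 1 to 20 rows; each row is the pose to reach, as a shift and turn from the pose commanded when the call began, along the tool's axes at that moment; what a row does not reach only later rows make up. A row lasts 1/12 s, in which the tool goes at most 41.7 mm and 7.16 degrees, less where a joint would pass 70% of its speed; a pose out of reach is approached as far as the arm can. A call with a gripper value outside its range is refused whole. The fingers move at their own pace and stop on an object; FORCE is the grip in N (left out, the last holds). Time passes only in rows, so rows that repeat a pose let the fingers close. It gives the time, the measured TCP pose, the force, the opening and the grip force at its end, in the units of the state.
- arm.get_obs(): the state, without advancing time (a new reading comes with each control period).
- arm.capture(name): name is "scene" or "top" or "wrist"; returns a dict with "pixels" (400x640x3 uint8, red, green, blue), "fx", "fy", "cx", "cy" (pixels), "camera_from_world" (4x4, takes a point from world to camera coordinates). Camera axes: x right, y down, z forward; pixel columns grow to the right and rows downward; lengths in m; the calibration is good to about 2 mm. A picture is of the moment at which its call begins. There is no depth.
- arm.close_job(): hands the job in; it is judged then, once.
The state is a dict: "clock": time; "qpos": joint angles; "qd": joint speeds; "tau": joint torques, N m; "eef_pos": TCP position; "ee_rot": TCP orientation; "wrist_force": force on the tool from outside, world axes, zero at the start; "ft_torque": the same for the moment, N m; "gripper_width": finger opening in m; "finger_force": force on a finger pad.
Only numpy, scipy, OpenCV 4.12 (cv2) and the standard library are available. Lean on these libraries where they do the work, as an engineer would, in place of code of your own. Each camera call takes 0.05 s, during which the arm holds its last target. There are 200 camera calls.

TASK

A pendant with a freshly cemented stone sits in the carrier on the slide of the small bench press. Push the carrier by its post along the slide until it rests in the station detent, with the stone straight under the press's nose; only then press the black palm cap down by 15 mm (give or take 3 mm), without going on to its stop, and finish while still holding it down there so that the cement can set. Leave the other things on the bench where they are.

Things in the scene. Friction and masses are not known exactly. Their poses are not given: they have to be found in the camera images.
- station (a point): The station on the slide: a point on the slide's floor, 20 mm above the bench, straight under the press's cap and nose. z is up; +y runs along the slide, the way the carrier must be pushed. Two sprung balls in the walls are the detent: they draw the carrier in from 3 mm off and hold it against some 10 N. Sliding takes 1 to 4 N, but up to 20 N for a moment as its front meets the balls, 35 mm before the station.
- press: The small grey bench press, bolted down; origin on the bench under the station, axes as the station's. On +x stands its column (40 mm wide along y, 68 to 104 mm from the slide's middle); an arm 38 mm wide, 95 to 133 mm high, reaches over the slide. The slide is a channel 76 mm wide outside, its walls 36.5 mm high, from 262 mm before the station (-y) to 112 mm past it.
- carrier: The aluminium carrier, captive in the channel, sliding along y only: a plate 160 mm long (35 mm ahead of its origin, 125 mm behind), 56 mm wide, 14 mm high, about 0.4 kg. Origin: its underside, below the pendant (brass disc with a green stone on a 38 mm round wooden nest; top 30 mm above the underside). Axes as the station's.
- nest (a point): The carrier's origin: its underside straight below the pendant. When it coincides with station the carrier is at the station.
- knob (a point): Middle of the upright post by which the carrier is pushed: 18 mm thick, on the carrier's rear, 100 mm behind (-y) the pendant, reaching from 34 to 82 mm above the bench; this point lies 58 mm above the bench.
- cap_top (a point): Middle of the flat top (38 mm wide) of the black mushroom palm cap on top of the press; the cap is 48 mm wide, its top 185 mm above the bench when up; it moves down as it is pressed.
- cap (a joint): How far the cap is pressed down, in m: 0 up, 0.024 at its stop. A spring returns it: 2.5 N at the start plus 0.3 N per mm; from 10 mm on the nose stands on the pendant (if the carrier is at the station) and its own spring adds 1 N per mm (about 12 N in all at 15 mm, 21 N at 22 mm).
- nose: The sprung rubber-tipped nose (20 mm wide) under the cap, over the station; origin at the middle of its lower face, 60 mm above the bench when up: 10 mm above a pendant at the station. It goes down with the cap and springs back into it when it meets the pendant.
- screwdriver: Bystander: screwdriver, 170 mm long, lying along its x axis.
- dish: Bystander: open steel bowl, 72 mm wide, 30 mm high. Origin at its underside.
- jar: Bystander: closed amber jar, 52 mm wide, 70 mm high. Origin at its underside.
- cone: Bystander: upright steel ring-sizing cone, 52 mm wide at the foot, 80 mm high. Origin at its underside.
- hammer: Bystander: hammer, 240 mm long, lying along its x axis.
- dapping_block: Bystander: dark steel block 50 x 50 x 45 mm with round hollows on top. Origin at its underside.
- tin: Bystander: small aluminium can, 48 mm wide, 50 mm high. Origin at its underside.
Not all that is in view belongs to the job. What is shaped like the carrier but red is not meant.

How it is judged:
On the way:
1. the carrier rests in the station detent while the cap is still up (y of nest in the frame of station between -0.004 and 0.004 m and linear speed of carrier below 0.02 m/s and value of joint cap below 0.003 m), for 0.2 s.
At the end, for the whole second after the job is handed in: The carrier rests within 4 mm of the station; the robot holds the cap 12 to 18 mm down, pushing on it with more than 4 N; the nose presses on the pendant with more than 1 N (y of nest in the frame of station between -0.004 and 0.004 m and linear speed of carrier below 0.02 m/s and value of joint cap between 0.012 and 0.018 m and contact force between nose and carrier above 1 N and contact force between any of the fingers, the arm and press above 4 N); the arm keeps its last pose, push and grip.
It fails at once if the cap is driven to its stop (pressed more than 22 mm) (value of joint cap above 0.022 m).
It fails at once if a bystander is shifted by more than 30 mm (distance of any of screwdriver, dish, jar, cone, hammer, dapping_block, tin from where it was at the start of the episode above 0.03 m).
It also fails if it takes over 43 s, if anything falls off the work surface, if the arm or the gripper's body presses on something with over 40 N, if the wrist force passes 120 N, or if a joint passes its speed limit or range.

## Working session

There is one attempt and no reset: what is moved stays moved. The work goes in short steps, Python scripts to look and compute and a shell command to move; the robot and the scene stay as the last step left them, time stands still between calls to the robot, and variables do not carry over. Pictures are saved under pics/ and viewed, at most 10 in all, crops included, and the job is handed in when it is done.

```bash
mkdir -p pics; python3 - <<'E'
from bench import arm
import cv2,numpy as np,pickle
d={}
for n in ["scene","top"]:
    c=arm.capture(n); d[n]=c; cv2.imwrite(f"pics/{n}.png",c["pixels"][:,:,::-1])
    T=np.array(c["camera_from_world"]);print(n,c["fx"],c["fy"],c["cx"],c["cy"],T.round(3).tolist(),(-T[:3,:3].T@T[:3,3]).round(3))
pickle.dump(d,open("c.pkl","wb"))
o=arm.get_obs();print(o["clock"],o["eef_pos"],o["ee_rot"],o["wrist_force"])
E
```

```text
scene 463.64378373633474 463.64378373633474 316.8531101563793 201.86977163078421 [[0.637, 0.771, -0.004, -0.308], [0.492, -0.41, -0.768, -0.196], [-0.594, 0.487, -0.641, 1.89], [0.0, 0.0, 0.0, 1.0]] [ 1.415 -0.764  1.059]
top 371.50064500482824 371.50064500482824 319.1070638268262 197.89929999403154 [[0.007, -1.0, -0.004, -0.072], [-0.991, -0.007, -0.131, 0.532], [0.131, 0.005, -0.991, 0.98], [0.0, 0.0, 0.0, 1.0]] [ 0.399 -0.073  1.041]
0.1 [0.14056261 0.58279506 0.23033158] [-3.71045397e-01 -3.11925431e+00  2.58628863e-03] [0.37349826 0.97374109 0.54307434]
```

View pics/scene.png

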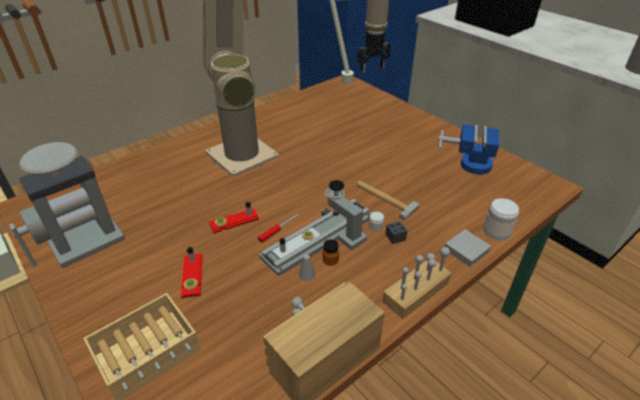

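View pics/top.png

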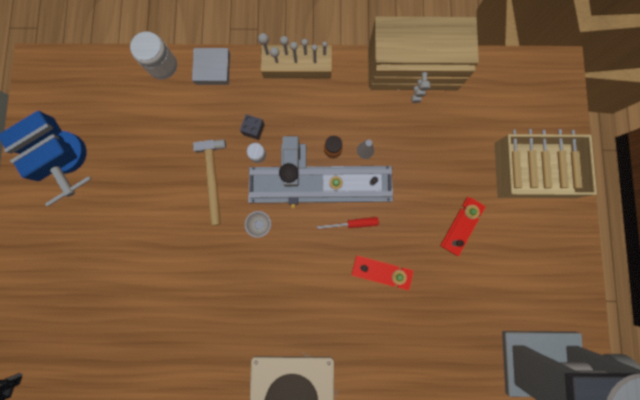

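The scene picture shows the press at about (345,215). In the top picture the slide runs from col 393 to 248, with the cap at (289,173), the pendant at (336,183) and the post at (374,181).
Posts that could be taken for the one I want: the silvery carrier's in the channel at (374,181), and the two red carriers' at (364,268) and (458,243). The description gives the one in the channel. I'll check it in one close crop.

```bash
python3 - <<'E'
import cv2
a=cv2.imread("pics/top.png")[120:220,235:405]; b=cv2.imread("pics/scene.png")[170:280,250:400]
a=cv2.resize(a,(782,460),interpolation=cv2.INTER_CUBIC)
cv2.imwrite("pics/crop1.png",a)
E
```

```text
(no output)
```

View pics/crop1.png

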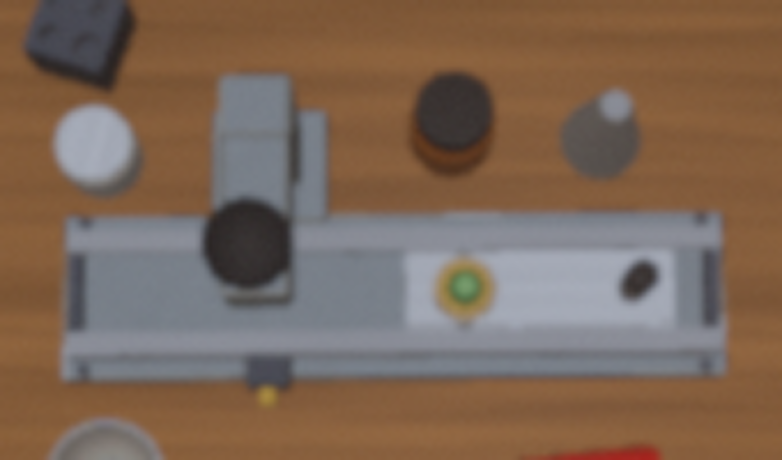

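The crop shows a silvery carrier in the channel, with cap top centre at crop (247,243), pendant (464,286), post from foot (632,290) to top (648,270), and wall-top corners near (68,216), (720,212), (66,352), (722,350). So the choice is confirmed.

```bash
cat > h.py <<'E'
import numpy as np
def ray(c,u,v,z):
    T=np.array(c["camera_from_world"]);R=T[:3,:3];o=-R.T@T[:3,3]
    d=R.T@np.array([(u-c["cx"])/c["fx"],(v-c["cy"])/c["fy"],1]);return o+d*(z-o[2])/d[2]
def proj(c,p):
    q=np.array(c["camera_from_world"])@np.append(p,1);return np.array([c["fx"]*q[0]/q[2]+c["cx"],c["fy"]*q[1]/q[2]+c["cy"]])
E
python3 - <<'E'
import pickle;from h import *
c=pickle.load(open("c.pkl","rb"))["top"]
for n,u,v,z in [("cap",247,243,.185),("pend",464,286,.05),("posttop",648,270,.082),("postfoot",632,290,.034),("wFL",68,216,.0365),("wFR",720,212,.0365),("wNL",66,352,.0365),("wNR",722,350,.0365),("plateF_far",404,252,.034),("plateF_near",404,326,.034),("plR",674,250,.034),("plR",674,326,.034),("jar",453,107,.07),("cone",616,105,.08)]:
    print(n,ray(c,235+u/4.6,120+v/4.6,z).round(4))
E
```

```text
cap [0.5717 0.0026 0.185 ]
pend [ 0.574  -0.1136  0.05  ]
posttop [ 0.5783 -0.2171  0.082 ]
postfoot [ 0.575  -0.2146  0.034 ]
wFL [0.6174 0.1235 0.0365]
wFR [ 0.6224 -0.2675  0.0365]
wNL [0.535  0.1221 0.0365]
wNR [ 0.5388 -0.2672  0.0365]
plateF_far [ 0.5972 -0.0783  0.034 ]
plateF_near [ 0.5524 -0.0785  0.034 ]
plR [ 0.5995 -0.24    0.034 ]
plR [ 0.5534 -0.2394  0.034 ]
jar [ 0.6766 -0.1062  0.07  ]
cone [ 0.6755 -0.2002  0.08  ]
```

The measurements agree with the given sizes: plate 160 mm long, pendant to post 101 mm, slide nearly along world y. The carrier has to travel about 116 mm. I'll grip the post along y.

```bash
cat >> h.py <<'E'
from scipy.spatial.transform import Rotation as Ro
def rel(o,p,yaw=None):  # mm shift in tool axes to p; turn so that tool y is at yaw, z down
    R=Ro.from_rotvec(o["ee_rot"]); s=R.inv().apply(np.array(p)-o["eef_pos"])*1000; t=None
    if yaw is not None:
        y=np.array([np.cos(yaw),np.sin(yaw),0]);z=np.array([0,0,-1.]);x=np.cross(y,z)
        t=(R.inv()*Ro.from_matrix(np.c_[x,y,z])).as_rotvec().round(4)
    return s.round(1),t
E
python3 - <<'E'
from bench import arm;from h import *
print(rel(arm.get_obs(),[.579,-.2145,.15],np.pi/2+.012), rel(arm.get_obs(),[.46,.0,.23]))
E
```

```text
(array([-613.3, -672.1,   81.4]), array([-0.0016, -0.0004, -0.2488])) (array([-447.2, -491.6,    1.1]), None)
```

```bash
r='[-447,-492,0,0,0,-0.249,-1]'; python3 -m inch '[[[-447,-492,0,0,0,-0.249,-1],[-447,-492,0,0,0,-0.249,-1],[-447,-492,0,0,0,-0.249,-1],[-447,-492,0,0,0,-0.249,-1],[-447,-492,0,0,0,-0.249,-1],[-447,-492,0,0,0,-0.249,-1],[-447,-492,0,0,0,-0.249,-1],[-447,-492,0,0,0,-0.249,-1],[-447,-492,0,0,0,-0.249,-1],[-447,-492,0,0,0,-0.249,-1],[-447,-492,0,0,0,-0.249,-1],[-447,-492,0,0,0,-0.249,-1],[-447,-492,0,0,0,-0.249,-1],[-447,-492,0,0,0,-0.249,-1],[-447,-492,0,0,0,-0.249,-1],[-447,-492,0,0,0,-0.249,-1],[-447,-492,0,0,0,-0.249,-1],[-613,-672,40,0,0,-0.249,-1],[-613,-672,40,0,0,-0.249,-1],[-613,-672,40,0,0,-0.249,-1]]]'
python3 - <<'E'
from bench import arm;from h import *
print(rel(arm.get_obs(),[.579,-.2145,.15],np.pi/2+.012),arm.get_obs()["wrist_force"])
E
```

```text
clock: 1.77
eef_pos: [0.5204, -0.1091, 0.2107]
ee_rot: [-0.02, 3.141, -0.0]
wrist_force: [1.0, 1.1, 0.0]
gripper_width: 0.0856
finger_force: 0.0
(array([ -57.2, -106.2,   60.7]), array([-0.    ,  0.0002,  0.001 ])) [1.04841569 1.12920677 0.00588803]
```

```bash
python3 -m inch '[[[-57,-106,60,0,0,0,-1],[-57,-106,60,0,0,0,-1],[-57,-106,60,0,0,0,-1],[-57,-106,60,0,0,0,-1],[-57,-106,60,0,0,0,-1],[-57,-106,60,0,0,0,-1],[-57,-106,60,0,0,0,-1]]]'
python3 - <<'E'
from bench import arm;from h import *;import cv2
c=arm.capture("wrist");cv2.imwrite("pics/w1.png",c["pixels"][:,:,::-1])
print(rel(arm.get_obs(),[.579,-.2145,.047],np.pi/2+.012),arm.get_obs()["wrist_force"])
print(proj(c,[.579,-.2145,.082]))
E
```

```text
clock: 2.35
eef_pos: [0.5782, -0.2119, 0.152]
ee_rot: [-0.02, 3.141, 0.0]
wrist_force: [-0.0, 0.6, -0.2]
gripper_width: 0.0855
finger_force: 0.0
(array([ -0.3,  -2.6, 105.5]), array([-0.0004,  0.0015,  0.0014])) [ 0.43479994 -0.63238908 -0.03019909]
[314.41928049 218.9089372 ]
```

View pics/w1.png

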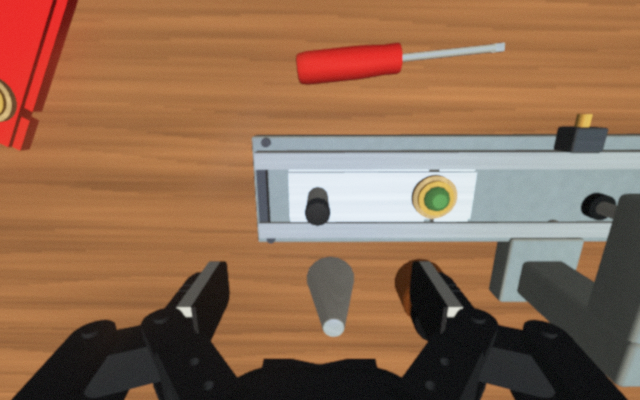

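The wrist picture shows the post top at (318,213), 7 px from where I predicted it. The stone is at (438,199), the nose tip near (590,207), and the cone and jar are well outside the channel. I'll refine the travel from this picture, then descend and grip.

```bash
python3 -m inch '[[[0,0,40,0,0,0,-1],[0,-1,80,0,0,0,-1],[0,-1,105,0,0,0,-1],[0,-1,105,0,0,0,-1],[0,-1,105,0,0,0,-1],[0,-1,105,0,0,0,1],[0,-1,105,0,0,0,1],[0,-1,105,0,0,0,1],[0,-1,105,0,0,0,1],[0,-1,105,0,0,0,1],[0,-1,105,0,0,0,1],[0,-1,105,0,0,0,1],[0,-1,105,0,0,0,1],[0,-1,105,0,0,0,1],[0,-1,105,0,0,0,1]]]' 50
python3 - <<'E'
from bench import arm;from h import *;import cv2
c=arm.capture("wrist");cv2.imwrite("pics/w2.png",c["pixels"][:,:,::-1])
o=arm.get_obs();print(o["eef_pos"],o["gripper_width"],o["wrist_force"])
E
```

```text
clock: 3.65
eef_pos: [0.5787, -0.214, 0.0472]
ee_rot: [-0.019, 3.14, -0.0]
wrist_force: [-1.7, 2.5, 7.2]
gripper_width: 0.0173
finger_force: 48.5
[ 0.57872265 -0.21398638  0.0471544 ] 0.01758293339605044 [-1.28687796  1.93213812  7.08509825]
```

View pics/w2.png

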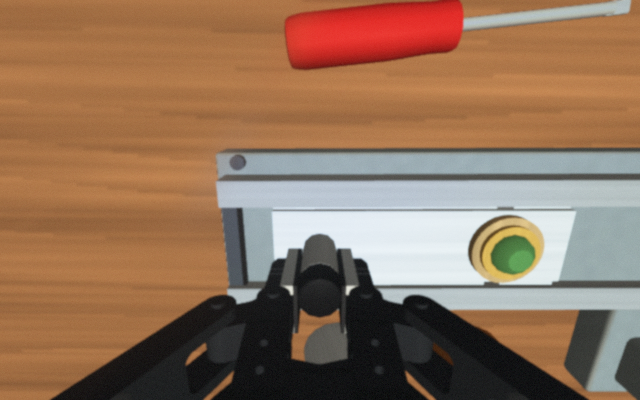

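Post gripped: opening 17.5 mm for an 18 mm post, between the pads at (320,275). So the carrier origin is at y ≈ -0.114. Next I'll refine the station's y from the ball housing and the column in both pictures.

```bash
python3 - <<'E'
import pickle;from h import *
from bench import arm
d=pickle.load(open("c.pkl","rb"));c=d["top"]
f=lambda u,v,z:print((u,v),ray(c,235+u/4.6,120+v/4.6,z).round(4))
print("housing");f(247,358,.0365);f(291,358,.0365);f(247,358,.02);f(291,358,.02)
print("arm front face top z=.133");f(218,135,.133);f(291,135,.133)
print("cap rim z .178");f(203,243,.178);f(291,243,.178)
# wrist at first pose: rebuild from current calibration
w=arm.capture("wrist");T=np.array(w["camera_from_world"]);o=arm.get_obs()
E_=np.eye(4);E_[:3,:3]=Ro.from_rotvec(o["ee_rot"]).as_matrix();E_[:3,3]=o["eef_pos"]
X=T@E_ # cam from tool
E0=np.eye(4);E0[:3,:3]=Ro.from_rotvec([-.0197,3.1413,0]).as_matrix();E0[:3,3]=[.5787,-.2119,.1522]
w=dict(w);w["camera_from_world"]=X@np.linalg.inv(E0)
for n,u,v,z in [("posttop",318,213,.082),("stone",438,199,.05),("housL",557,152,.0365),("housR",606,152,.0365),("housL",557,127,.0365),("bolt",585,121,.03),("notch",435,170,.034),("notch2",432,220,.034),("ball",553,220,.034),("nose",588,208,.06)]:
    print(n,ray(w,u,v,z).round(4))
E
```

```text
housing
(247, 358) [0.5321 0.0145 0.0365]
(291, 358) [ 0.5323 -0.0116  0.0365]
(247, 358) [0.5343 0.0159 0.02  ]
(291, 358) [ 0.5345 -0.0106  0.02  ]
arm front face top z=.133
(218, 135) [0.642  0.0241 0.133 ]
(291, 135) [ 0.6423 -0.0157  0.133 ]
cap rim z .178
(203, 243) [0.573  0.0259 0.178 ]
(291, 243) [ 0.5733 -0.0194  0.178 ]
posttop [ 0.575  -0.2119  0.082 ]
stone [ 0.5726 -0.1137  0.05  ]
housL [ 0.5348 -0.0152  0.0365]
housR [0.5343 0.0252 0.0365]
housL [ 0.5149 -0.0201  0.0365]
bolt [0.5101 0.0066 0.03  ]
notch [ 0.5516 -0.1131  0.034 ]
notch2 [ 0.5967 -0.1102  0.034 ]
ball [ 0.5953 -0.0023  0.034 ]
nose [0.5756 0.0021 0.06  ]
```

```bash
python3 -m inch '[[[0,8,0,0,0,0,1],[0,16,0,0,0,0,1],[0,24,0,0,0,0,1],[0,32,0,0,0,0,1],[0,40,0,0,0,0,1],[0,48,0,0,0,0,1],[0,56,0,0,0,0,1],[0,64,0,0,0,0,1],[0,70,0,0,0,0,1],[0,74,0,0,0,0,1],[0,76,0,0,0,0,1],[0,76,0,0,0,0,1]]]' 80
```

```text
clock: 4.75
eef_pos: [0.5781, -0.1379, 0.0472]
ee_rot: [-0.02, 3.14, -0.002]
wrist_force: [0.5, -0.9, 6.2]
gripper_width: 0.017
finger_force: 78.4
```

```bash
python3 -m inch '[[[0,3,0,0,0,0,1],[0,6,0,0,0,0,1],[0,9,0,0,0,0,1],[0,12,0,0,0,0,1],[0,15,0,0,0,0,1],[0,18,0,0,0,0,1],[0,21,0,0,0,0,1],[0,24,0,0,0,0,1],[0,27,0,0,0,0,1],[0,30,0,0,0,0,1],[0,33,0,0,0,0,1],[0,35,0,0,0,0,1],[0,35,0,0,0,0,1],[0,35,0,0,0,0,1]]]'
```

```text
clock: 5.92
eef_pos: [0.5776, -0.1035, 0.0472]
ee_rot: [-0.019, 3.14, -0.003]
wrist_force: [-0.5, -4.3, 6.4]
gripper_width: 0.0168
finger_force: 78.7
```

```bash
python3 -m inch '[[[0,1,0,0,0,0,1],[0,2,0,0,0,0,1],[0,2,0,0,0,0,1],[0,2,0,0,0,0,1]]]'|grep -E "pos|wrist"; python3 -m inch '[[[0,1,0,0,0,0,1],[0,2,0,0,0,0,1],[0,2,0,0,0,0,1],[0,2,0,0,0,0,1]]]'|grep -E "pos|wrist"; python3 -m inch '[[[0,1,0,0,0,0,1],[0,1,0,0,0,0,1],[0,1,0,0,0,0,1]]]'|grep -E "pos|wrist"
```

```text
eef_pos: [0.5776, -0.1017, 0.0472]
wrist_force: [-0.5, -5.2, 5.4]
eef_pos: [0.5775, -0.0991, 0.0472]
wrist_force: [-0.6, -1.8, 6.7]
eef_pos: [0.5775, -0.0977, 0.0472]
wrist_force: [-0.1, 0.4, 7.3]
```

The push force falls from -5 N to about zero near y = -0.098, so the detent is drawing the carrier in. I'll step once more, then release and let it seat.

```bash
python3 -m inch '[[[0,1,0,0,0,0,1],[0,1,0,0,0,0,1],[0,1,0,0,0,0,1]]]'|grep -E "pos|wrist"; python3 -m inch '[[[0,0,0,0,0,0,-1],[0,0,0,0,0,0,-1],[0,0,0,0,0,0,-1],[0,0,0,0,0,0,-1],[0,0,0,0,0,0,-1],[0,0,0,0,0,0,-1],[0,0,0,0,0,0,-1]]]'
python3 - <<'E'
from bench import arm;from h import *;import cv2
c=arm.capture("wrist");cv2.imwrite("pics/w3.png",c["pixels"][:,:,::-1])
E
```

```text
eef_pos: [0.5775, -0.0968, 0.0473]
wrist_force: [-0.7, -1.4, 7.1]
clock: 7.67
eef_pos: [0.5766, -0.0969, 0.046]
ee_rot: [0.019, -3.141, -0.0]
wrist_force: [0.4, 0.1, 0.3]
gripper_width: 0.085
finger_force: 0.0
```

View pics/w3.png

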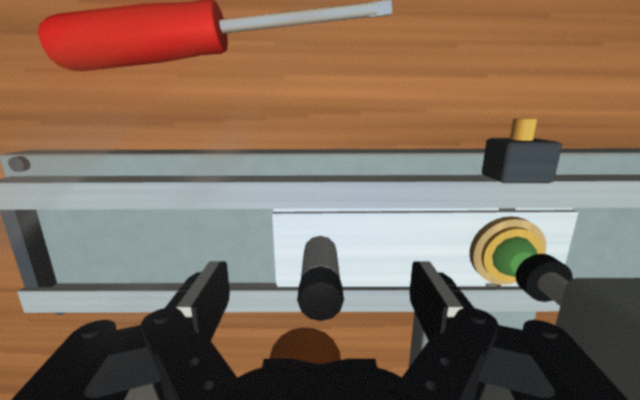

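In this picture the post top is still centred at col 321, as it was when gripped, so releasing did not move it. The stone is at (516,255) and the nose's lower end is near (533,272). I'll compare them numerically.

```bash
python3 - <<'E'
from bench import arm;from h import *
c=arm.capture("wrist")
print(arm.get_obs()["eef_pos"])
for n,u,v,z in [("stone",516,255,.05),("nest disc",510,246,.045),("posttop",321,295,.082),("nose",536,272,.06),("nose",533,272,.06),("frontplate",577,212,.034),("rear",274,212,.034),("notch",508,210,.034),("notchlow",493,285,.034),("housL",486,181,.0365),("housR",556,181,.0365)]: print(n,ray(c,u,v,z).round(4))
print(proj(c,[.575,.003,.05]),proj(c,[.575,.003,.06]))
E
```

```text
[ 0.57669026 -0.09694741  0.04607388]
stone [0.5682 0.0006 0.05  ]
nest disc [5.657e-01 1.000e-04 4.500e-02]
posttop [ 0.5709 -0.0955  0.082 ]
nose [0.5719 0.0047 0.06  ]
nose [0.5719 0.0033 0.06  ]
frontplate [0.5508 0.0389 0.034 ]
rear [ 0.5528 -0.1201  0.034 ]
notch [0.5502 0.0025 0.034 ]
notchlow [0.5949 0.0026 0.034 ]
housL [ 0.5342 -0.0131  0.0365]
housR [0.5338 0.0219 0.0365]
[517.96708034 267.41165041] [530.97336875 277.88049959]
```

Everything agrees to about 2 mm. I'll do a quick check that the detent holds: regrip and nudge in small steps, reading the force.

```bash
python3 -m inch '[[[0,0,0,0,0,0,1],[0,0,0,0,0,0,1],[0,0,0,0,0,0,1],[0,0,0,0,0,0,1],[0,0,0,0,0,0,1],[0,0,0,0,0,0,1],[0,0,0,0,0,0,1],[0,0,0,0,0,0,1],[0,0,0,0,0,0,1]]]' 60|grep -E "pos|wrist"; python3 -m inch '[[[0,1,0,0,0,0,1],[0,1,0,0,0,0,1],[0,1,0,0,0,0,1]]]'|grep -E "pos|wrist";python3 -m inch '[[[0,1,0,0,0,0,1],[0,1,0,0,0,0,1],[0,1,0,0,0,0,1]]]'|grep -E "pos|wrist"
```

```text
eef_pos: [0.5768, -0.0966, 0.0463]
wrist_force: [-0.8, 3.8, 2.5]
eef_pos: [0.5769, -0.0962, 0.0463]
wrist_force: [-0.4, -0.3, 2.7]
eef_pos: [0.5768, -0.0956, 0.0463]
wrist_force: [-0.6, -4.9, 0.8]
```

```bash
python3 -m inch '[[[0,1,0,0,0,0,1],[0,1,0,0,0,0,1],[0,1,0,0,0,0,1]]]'|grep -E "pos|wrist"
```

```text
eef_pos: [0.5768, -0.095, 0.0463]
wrist_force: [-1.1, -7.5, 2.2]
```

It takes 7.5 N for a nudge of about 1 mm, well above sliding friction, so the detent holds. I'll back off to near-zero force, release, and lift away.

```bash
python3 -m inch '[[[0,-1,0,0,0,0,1],[0,-2,0,0,0,0,1],[0,-2,0,0,0,0,1],[0,-2,0,0,0,0,1]]]'|grep -E "pos|wrist"; python3 -m inch '[[[0,0,0,0,0,0,-1],[0,0,0,0,0,0,-1],[0,0,0,0,0,0,-1],[0,0,0,0,0,0,-1],[0,0,0,0,0,0,-1],[0,0,0,0,0,0,-1],[0,0,-30,0,0,0,-1],[0,0,-60,0,0,0,-1],[0,0,-90,0,0,0,-1],[0,0,-120,0,0,0,-1],[0,0,-150,0,0,0,-1],[0,0,-170,0,0,0,-1],[0,0,-170,0,0,0,0.9],[0,0,-170,0,0,0,1],[0,0,-170,0,0,0,1],[0,0,-170,0,0,0,1],[0,0,-170,0,0,0,1],[0,0,-170,0,0,0,1],[0,0,-170,0,0,0,1]]]'
python3 - <<'E'
from bench import arm;from h import *;import cv2,numpy as np
a=arm.capture("wrist");b=arm.capture("scene")["pixels"]
cv2.imwrite("pics/w4.png",a["pixels"][:,:,::-1])
o=arm.get_obs();print(o["gripper_width"],o["wrist_force"],rel(o,[.575,.0035,.195],np.pi/2+.012))
E
```

```text
eef_pos: [0.5768, -0.0955, 0.0463]
wrist_force: [-0.5, 1.6, 3.5]
clock: 11.18
eef_pos: [0.5763, -0.0959, 0.2152]
ee_rot: [0.019, -3.14, -0.001]
wrist_force: [-0.2, 0.4, 0.7]
gripper_width: 0.0004
finger_force: 0.0
-7.947269664566111e-05 [-0.00487123  0.53932333 -0.33918963] (array([ 0.3, 99.4, 20.7]), array([ 0.0002, -0.0007,  0.0003]))
```

View pics/w4.png

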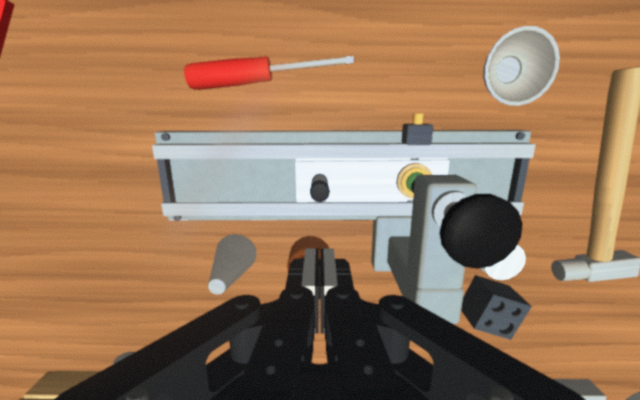

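The picture shows the carrier in place beneath the arm, with the pendant at (413,182) and the cap still up, centred at (481,230). I'll check the cap position from it, and the plate ends against the slide ends: plate (296..449, rows 160-200), slide ends (153,152) and (535,150).

```bash
python3 - <<'E'
from bench import arm;from h import *
c=arm.capture("wrist")
for n,u,v,z in [("cap",481,230,.178),("wL",154,152,.0365),("wR",535,150,.0365),("plF",449,160,.034),("plR",297,160,.034),("hous",417.5,145,.0365),("notch",415,159,.034)]: print(n,ray(c,u,v,z).round(4))
E
```

```text
cap [0.5716 0.0057 0.178 ]
wL [ 0.5459 -0.2649  0.0365]
wR [0.5389 0.1261 0.0365]
plF [0.5507 0.0403 0.034 ]
plR [ 0.5527 -0.1183  0.034 ]
hous [0.5354 0.005  0.0365]
notch [0.5501 0.0047 0.034 ]
```

```bash
python3 -m inch '[[[2,30,0,0,0,0,1],[2,60,0,0,0,0,1],[2,90,0,0,0,0,1],[2,100,5,0,0,0,1],[2,100,15,0,0,0,1],[2,100,22,0,0,0,1],[2,100,22,0,0,0,1],[2,100,22,0,0,0,1]]]'|grep -E "pos|wrist|clock"
python3 -m inch '[[[0,0,2,0,0,0,1],[0,0,4,0,0,0,1],[0,0,6,0,0,0,1],[0,0,8,0,0,0,1],[0,0,10,0,0,0,1],[0,0,12,0,0,0,1],[0,0,12,0,0,0,1],[0,0,12,0,0,0,1]]]'|grep -E "pos|wrist|clock"
```

```text
clock: 12.0
eef_pos: [0.5729, 0.0029, 0.1929]
wrist_force: [0.2, -0.3, 0.1]
clock: 12.67
eef_pos: [0.5737, 0.0038, 0.1825]
wrist_force: [-0.6, -1.5, 4.0]
```

Contact at z ≈ 0.183 with 4 N, as the cap's spring predicts. I'll press on slowly.

```bash
python3 -m inch '[[[0,0,2,0,0,0,1],[0,0,4,0,0,0,1],[0,0,6,0,0,0,1],[0,0,6,0,0,0,1],[0,0,6,0,0,0,1]]]'|grep -E "pos|wrist|clock"
python3 -m inch '[[[0,0,1,0,0,0,1],[0,0,2,0,0,0,1],[0,0,3,0,0,0,1],[0,0,4,0,0,0,1],[0,0,4,0,0,0,1],[0,0,4,0,0,0,1]]]'|grep -E "pos|wrist|clock"
```

```text
clock: 13.08
eef_pos: [0.5738, 0.0038, 0.1763]
wrist_force: [-0.1, -2.3, 5.1]
clock: 13.58
eef_pos: [0.5738, 0.0038, 0.173]
wrist_force: [-3.0, -3.4, 9.5]
```

```bash
python3 -m inch '[[[0,0,1,0,0,0,1],[0,0,2,0,0,0,1],[0,0,2,0,0,0,1],[0,0,2,0,0,0,1],[0,0,2,0,0,0,1],[0,0,2,0,0,0,1],[0,0,2,0,0,0,1]]]'
python3 - <<'E'
from bench import arm;import cv2
o=arm.get_obs();print(o["wrist_force"],o["eef_pos"])
c=arm.capture("scene")["pixels"][160:285,240:400,::-1];cv2.imwrite("pics/s5.png",cv2.resize(c,(768,600),interpolation=cv2.INTER_CUBIC))
E
```

```text
clock: 14.17
eef_pos: [0.5738, 0.0038, 0.1714]
ee_rot: [-0.019, 3.141, -0.001]
wrist_force: [-4.4, -2.7, 11.8]
gripper_width: -0.0003
finger_force: 5.6
[-4.36838983 -2.67579988 11.83378939] [0.57377143 0.00382556 0.17138311]
```

View pics/s5.png

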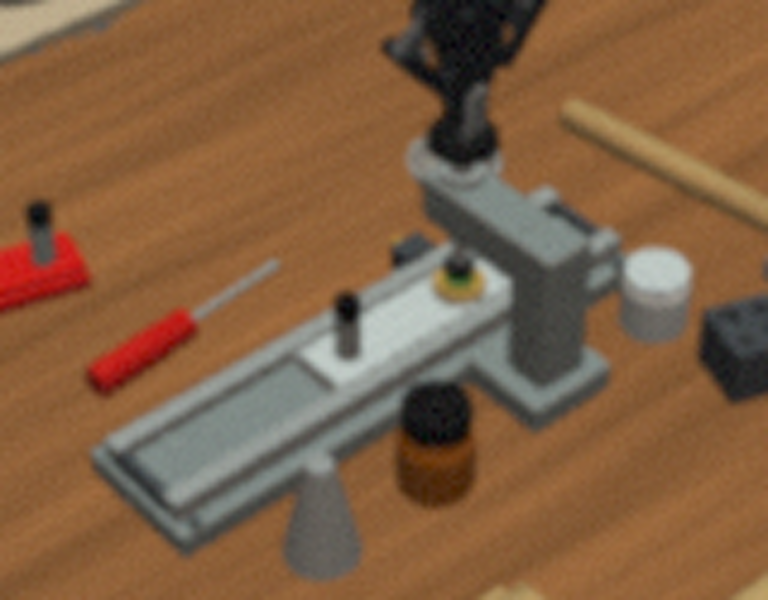

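The crop shows the nose (460,265) standing on the stone, the fingers on the cap (462,150), and the bystanders where they were. The cap is about 14 to 15 mm down at 11.8 N.

```bash
python3 -c "
from bench import arm
print(arm.close_job())"
```

```text
the job is handed in; nothing more can be done
None
```

I pushed the carrier into the station detent and handed the job in with the arm holding the cap about 14–15 mm down at 11.8 N and the nose on the pendant; the hand-in returned no verdict.

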